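Pass a pipe flange through the go gauge

TASK

Check the hubbed pipe flange in the go gauge on the bench: push it flat along the bench, in from the gauge's open side (the robot's right), through the narrow gap between the two steel jaws and on until it rests against the stop bar beyond, then leave it there. Push only its plate: keep the fingers off its hub, do not lift or tip it, and leave the other fittings and things where they are.

Things in the scene. Friction and masses are not known exactly. Their poses are not given: they have to be found in the camera images.
- flange: Grey steel pipe flange lying flat on the bench, free to slide: round plate 95 mm in diameter, 18 mm thick, with a round hub in the middle of its top (46 mm across at the foot, 42 mm at the top, 18 mm tall; 36 mm high in all). About 0.7 kg, sliding friction roughly 2.5 to 7 N. Origin: centre of its underside, z up; being round, its yaw does not matter.
- gauge: Go gauge bolted to the bench. Origin: on the bench midway between its two jaws; +y is the way the flange is pushed (towards the robot's left, within 20 degrees), x runs from jaw to jaw. Upright steel jaws 32 mm wide (x), 40 mm long (y), 45 mm high; the gap between their inner faces is 101 mm and runs from y = -20 to +20 mm. Bolted feet 8 mm high reach out to x = +-111 mm.
- gauge_stop (a point): Middle of the foot of the near face of the gauge's stop bar, on the bench 135 mm along +y from the gauge's origin. The bar is a straight aluminium angle along the gauge's x, 130 mm long and 28 mm high; the flange's centre is 47.5 mm short of this face when it rests against it. The bench is bare and level from the jaws to the bar.
- blank: Bystander: plain dark steel disc without hub, 80 mm in diameter, 14 mm thick; origin at the centre of its underside.
- socket: Bystander: upright round steel pipe socket, 42 mm in diameter, 44 mm high; origin at the centre of its underside.
- union: Bystander: upright brass union with a hexagonal nut, 48 mm across, 46 mm high; origin at the centre of its underside.
- tee: Bystander: dark pipe tee lying flat, 74 mm long along its x, with its branch reaching 37 mm to its +y, 38 mm high; origin on the bench under the crossing.
- spanner: Bystander: steel spanner 190 mm long lying flat along its x; origin at about its middle.
- carton: Bystander: cardboard carton 110 x 80 mm, 60 mm high; origin at the centre of its underside.
Not all that is in view belongs to the job. Several things look just like the flange: the one meant starts farthest from the robot's base.

How it is judged (in metres and radians):
On the way:
1. the flange is between the two jaws of the gauge, flat on the bench (x of flange in the frame of gauge between -0.01 and 0.01 m and y of flange in the frame of gauge between -0.015 and 0.015 m and height (world z) of flange below 0.006 m), for 0.05 s.
At the end, for the whole second after the job is handed in: The flange lies flat and still on the bench beyond the jaws, its rim against the stop bar (within 5 mm of it, and its centre within 40 mm of the gauge's middle line) (y of flange in the frame of gauge between 0.0825 and 0.092 m and x of flange in the frame of gauge between -0.04 and 0.04 m and height (world z) of flange below 0.004 m and angle between flange's own z axis and vertical below 0.05 rad and linear speed of flange below 0.01 m/s); the robot touches nothing.
It fails at once if the flange is lifted off the bench (more than 8 mm) or tipped (more than about 8 degrees) (height (world z) of flange above 0.008 m or angle between flange's own z axis and vertical above 0.14 rad).
It fails at once if the fingers touch the flange's hub (contact force between the fingers and flange_c1 above 1 N).
It fails at once if another fitting, the spanner or the carton is moved by more than 15 mm (distance of any of blank, socket, union, tee, spanner, carton from where it was at the start of the episode above 0.015 m).
It also fails if it takes over 53 s, if anything falls off the work surface, if the arm or the gripper's body presses on something with over 40 N, if the wrist force passes 120 N, or if a joint passes its speed limit or range.

ROBOT

A 6-joint arm with a two-finger parallel gripper is mounted at the origin on the work surface. World frame = base frame: x ahead of the robot, y to its left, z up, the work surface at z = 0. Lengths are in mm, angles in rad, forces in N, time in s.
With the tool pointing down it reaches from about 350 to 875 mm from the base axis. Payload 4.2 kg.
Tool frame: the origin (TCP) lies midway between the tips of the shut fingers; the grasp point (between the pads) lies 19 mm behind it; z points along the fingers, y is the direction in which the jaws open and shut (so a half turn about z gives the same grasp; the last joint's range is limited). The gripper opens to 85 mm and grips with 20 to 120 N. Pads are 22 mm wide; open, the fingers measure 114 mm over their backs; the gripper's body (76 mm by 85 mm) begins 54 mm behind the grasp point. The pads swing forward as they close: fully open they stand 13 mm farther back than shut.
Start: joints at [1.362, 0.385, 0.008, 0, -1.194, -0.259], TCP at [281.794, 557.846, 231.312] pointing down, gripper open.
Joint ranges: [-3.14, 3.14], [-1.21, 2.06], [-1.07, 1.41], [-3.16, 2.05], [-2.99, -0.16], [-3.1, 3.1]. Speed limits (rad/s): [2.79, 2.79, 3.14, 3.14, 3.14, 3.14].

INTERFACE

Orientations are given as a unit quaternion [x, y, z, w].
In Python, from bench import arm gives the robot as it stands.
- The arm moves only by the tool send_rows, never from a script. Its arguments are lists of equal length, an entry for each row: "translation": the shift along the tool's x, y, z in mm, a list of three; "dr": the turn, a rotation vector about the tool's x, y, z in degrees, a list of three; "grip": the finger opening in mm, from 0 to 85.4. In form: {"translation": [[dx, dy, dz], ...], "dr": [[ax, ay, az], ...], "grip": [grip, ...]}. A call has exactly 5 rows; each row shifts and turns the commanded pose from where the row before left it, along the tool's axes as they then stand; what a row does not reach is not made up. A row lasts 1/8 s, in which the tool goes at most 62.5 mm and 10.7 degrees, less where a joint would pass 70% of its speed; a pose out of reach is approached as far as the arm can. A call with a gripper value outside its range is refused whole. The fingers move at their own pace and stop on an object; the grip force is fixed at half the most. Time passes only in rows, so rows that do not move let the fingers close, or fill a call up. It gives the time, the measured TCP pose, the force and the opening at its end, in the units of the state.
- arm.read_state(): the state, without advancing time (a new reading comes with each control period).
- arm.get_image(name): name is "scene" or "top"; returns the picture (480x640x3 uint8, red, green, blue); there is no depth.
- arm.camera_info(name): a dict with "fx", "fy", "cx", "cy" (pixels), "cam_to_world" (4x4, takes a point from camera to world coordinates). Camera axes: x right, y down, z forward; pixel columns grow to the right and rows downward; lengths in mm; the calibration is good to about 2 mm. A picture is of the moment at which its call begins. camera_info takes no time and is no camera call.
- arm.job_done(): hands the job in, once; it reports no verdict.
Trained networks look in the newest picture that a camera, given by its name, has taken for a name from the list of things; names that differ only in an ending like _2 or _b are one class to them, and where a whole thing is asked for, a point or a joint stands for the part that bears it (a point fixed in the world has none). Each returns a list of dicts, best first, with "confidence" (0 to 1); they miss things now and then, are a little off and sometimes report something else, mostly with a low value. They report only what shows in the picture. A call takes as long as a camera call. They do not tell look-alikes from the thing itself.
- arm.search_frame(thing, camera): "xyz" ([x, y, z] in mm, in world coordinates, good to about 4 mm: the middle of the surface that is visible of it).
- arm.place_of(thing, camera): "xyz" ([x, y, z] in mm, in world coordinates, good to about 4 mm: a listed point, or the origin of a listed thing).
The state is a dict: "clock": time; "joints": joint angles; "joint_vel": joint speeds; "joint_efforts": joint torques, N m; "position": TCP position; "ee_rot": TCP orientation; "contact_force": force on the tool from outside, world axes, zero at the start; "wrist_torque": the same for the moment, N m; "gripper_width": finger opening in mm.
Only numpy, scipy, OpenCV 4.12 (cv2) and the standard library are available. Lean on these libraries where they do the work, as an engineer would, in place of code of your own. Each camera call takes 0.05 s, during which the arm holds its last target.

## Working session

There is one attempt and no reset: what is moved stays moved. The work goes in short steps, Python scripts to look and compute and a tool call to move; the robot and the scene stay as the last step left them, time stands still between calls to the robot, and variables do not carry over. Pictures are saved under pics/ and viewed, and the job is handed in when it is done.

Besides the shell and the picture viewer there is one more tool, called after "Emit:" as name(argument=value, ...), one argument or row to a line, values as JSON. send_rows: Moves the arm, as the interface text tells. Its arguments: {"type":"object","properties":{"translation":{"type":"array"},"dr":{"type":"array"},"grip":{"type":"array"}},"required":["translation","dr","grip"]}

```bash
mkdir -p pics; ls
python3 - <<'E'
from bench import arm
import cv2, numpy as np
for n in ["scene","top"]:
    im=arm.get_image(n); cv2.imwrite(f"pics/{n}0.png",im[:,:,::-1])
    c=arm.camera_info(n); print(n,c["fx"],c["cx"],c["cy"],np.round(c["cam_to_world"],3).tolist())
    for t in ["flange","gauge","gauge_stop"]:
        for d in arm.place_of(t,n): print(t,d)
s=arm.read_state(); print(s)
E
```

```text
pics
scene 466.66490761146054 329.3852142232971 240.86447094799854 [[0.4, 0.756, -0.518, 1012.586], [0.916, -0.33, 0.226, -213.15], [0.0, -0.565, -0.825, 921.866], [0.0, 0.0, 0.0, 1.0]]
flange {'xyz': [482.4, -123.7, 0.6], 'confidence': 0.91}
flange {'xyz': [285.6, -236.8, -0.5], 'confidence': 0.7}
flange {'xyz': [202.9, -370.8, -6.4], 'confidence': 0.7}
flange {'xyz': [336.6, -104.2, -0.2], 'confidence': 0.6}
gauge {'xyz': [531.0, -10.3, 0.8], 'confidence': 0.75}
gauge {'xyz': [393.1, 27.9, -1.6], 'confidence': 0.6}
gauge_stop {'xyz': [570.6, 122.3, 5.5], 'confidence': 0.72}
top 435.7845732136376 309.3286441189973 239.0471851975731 [[0.015, -0.993, 0.115, 343.559], [-1.0, -0.015, 0.001, 7.893], [0.001, -0.115, -0.993, 974.315], [0.0, 0.0, 0.0, 1.0]]
flange {'xyz': [205.4, -369.9, -2.4], 'confidence': 0.78}
flange {'xyz': [483.3, -123.5, -0.7], 'confidence': 0.77}
flange {'xyz': [283.5, -232.6, 3.0], 'confidence': 0.75}
flange {'xyz': [336.3, -104.1, -4.0], 'confidence': 0.74}
gauge_stop {'xyz': [567.0, 119.3, -1.3], 'confidence': 0.62}
{'clock': 0.4, 'joints': array([ 1.36160879e+00,  3.84802280e-01,  7.72240297e-03, -6.32580733e-05,
       -1.19399025e+00, -2.58576931e-01]), 'joint_vel': array([-0.00150423, -0.00248998,  0.00061377,  0.00062841, -0.00227012,
       -0.00090506]), 'joint_efforts': array([ 3.61004675e-05, -3.91585994e+01,  1.88327390e+01,  4.18462247e+00,
       -1.47582625e-03,  3.94002953e-06]), 'position': array([281.75612417, 557.77920697, 231.17123931]), 'ee_rot': array([ 9.72771290e-01, -2.31767119e-01, -2.60192084e-05,  1.37582784e-04]), 'contact_force': array([-0.53694612, -0.24491006,  0.443456  ]), 'wrist_torque': array([ 0.03093764, -0.00010799, -0.02853487]), 'gripper_width': 85.74803616982929}
```

View pics/scene0.png

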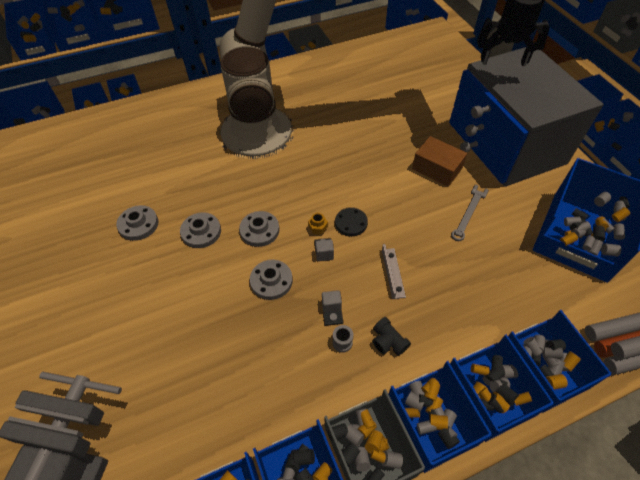

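View pics/top0.png

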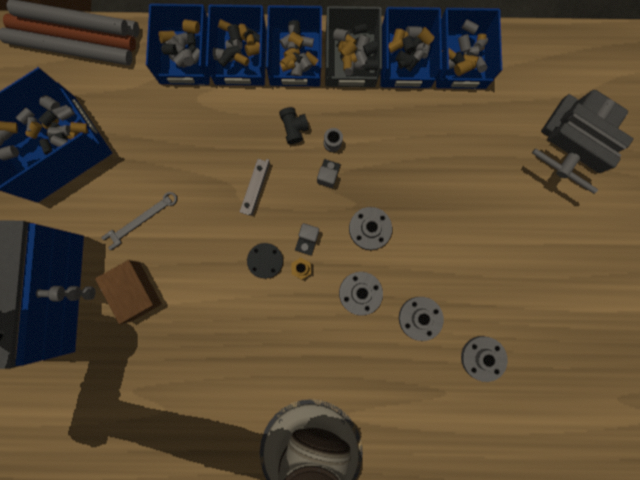

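Four look-alikes in top view: (371,228), (361,294), (421,318) and (485,358). Their distances from the base are about 498, 352, 367 and 422 mm, so the one at (371,228), next to the gauge mouth, is meant. I'll confirm that in an enlarged crop.

```bash
cat > h.py <<'E'
from bench import arm
import cv2, numpy as np
def px2w(n,u,v,z):
    c=arm.camera_info(n);T=np.array(c["cam_to_world"])
    d=T[:3,:3]@np.array([(u-c["cx"])/c["fx"],(v-c["cy"])/c["fy"],1]);o=T[:3,3]
    return (o+d*(z-o[2])/d[2])[:2]
def w2px(n,p):
    c=arm.camera_info(n);T=np.array(c["cam_to_world"]);q=T[:3,:3].T@(np.array(p,float)-T[:3,3])
    return np.array([c["fx"]*q[0]/q[2]+c["cx"],c["fy"]*q[1]/q[2]+c["cy"]])
E
python3 - <<'E'
import cv2
im=cv2.imread("pics/top0.png"); c=im[95:275,225:415]
cv2.imwrite("pics/topc.png",cv2.resize(c,None,fx=3.2,fy=3.2,interpolation=cv2.INTER_CUBIC))
im=cv2.imread("pics/scene0.png"); c=im[190:370,230:430]
cv2.imwrite("pics/scenec.png",cv2.resize(c,None,fx=3.2,fy=3.2,interpolation=cv2.INTER_CUBIC))
E
```

```text
(no output)
```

View pics/topc.png

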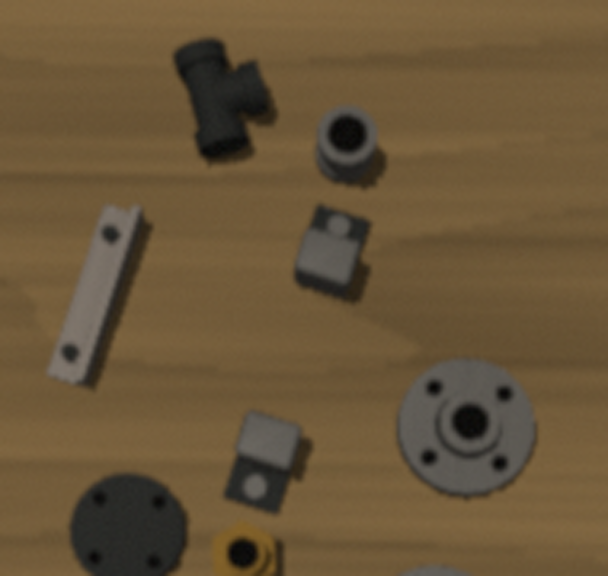

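View pics/scenec.png

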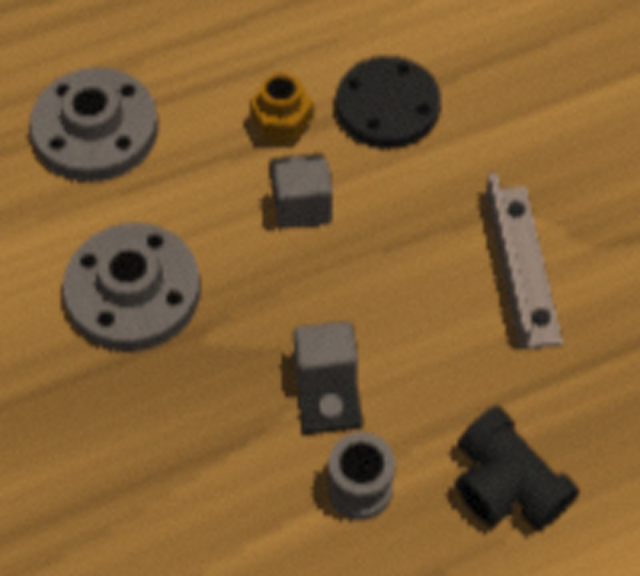

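```bash
cat > fit.py <<'E'
from h import *
from scipy.optimize import least_squares
def un(c,ox,oy): return np.array([(c[0]+.5)/3.2-.5+ox,(c[1]+.5)/3.2-.5+oy])
# gauge-frame corner -> pixels (x+: robot forward = up in top picture => frame: y left)
# y along left(+Y world), x = y rotated -90deg -> +X world forward (far)
top=[((50.5,-20),(347,287)),((50.5,20),(297,275)),((82.5,-20),(360,240)),((-50.5,20),(250,412)),((-50.5,-20),(301,427)),((-82.5,-20),(292,470)),((-82.5,20),(238,452))]
def R(t): return np.array([[np.cos(t),-np.sin(t)],[np.sin(t),np.cos(t)]])
def res(p):
    r=[]
    for g,c in top:
        w=R(p[2])@np.array(g)+p[:2]
        r+=list(w2px("top",[*w,45])-un(c,225,95))
    return r
s=least_squares(res,[530,-10,0.2],loss="soft_l1"); print(s.x,np.degrees(s.x[2]),np.round(res(s.x),1))
p=s.x
for g in [(0,135),(65,135),(-65,135)]: print(R(p[2])@np.array(g)+p[:2])
for c in [(143,210),(88,385)]:
    print("bar gf",R(p[2]).T@(px2w("top",*un(c,225,95),28)-p[:2]))
f=un((467,428),225,95); w=px2w("top",*f,18); print("flange",w,R(p[2]).T@(w-p[:2]))
f=un((132,282),230,190); w=px2w("scene",*f,18); print("flange sc",w,R(p[2]).T@(w-p[:2]))
fl=w
for n,(a,b,c,d) in {"top":(95,275,225,415),"scene":(190,370,230,430)}.items():
    im=cv2.imread(f"pics/{n}0.png")[a:b,c:d]; im=cv2.resize(im,None,fx=3.2,fy=3.2,interpolation=cv2.INTER_CUBIC)
    def P(q,z,base=True):
        q=R(p[2])@np.array(q)+p[:2] if base else q
        u=w2px(n,[*q,z]); return tuple(int(k) for k in ((u-[c,a]+.5)*3.2-.5))
    for z,col in((0,(0,0,255)),(45,(0,255,0))):
        for sg in(1,-1):
            q=[(sg*50.5,-20),(sg*82.5,-20),(sg*82.5,20),(sg*50.5,20)]
            cv2.polylines(im,[np.array([P(k,z) for k in q])],True,col,1)
    for z in(0,28): cv2.line(im,P((-65,135),z),P((65,135),z),(255,0,255),1)
    for t0 in (w2px,):
        pts=[P(np.array([483.,-123.6])+47.5*np.array([np.cos(t),np.sin(t)]),18,False) for t in np.linspace(0,6.28,60)]
        cv2.polylines(im,[np.array(pts)],True,(255,255,0),1)
    cv2.imwrite(f"pics/ov_{n}.png",im)
E
python3 fit.py
```

```text
[ 5.29803235e+02 -8.81402904e+00 -2.75961883e-01] -15.811451185107748 [ 0.4 -0.3 -1.6 -1.7  0.4  0.7 -0.3 -0.7  1.6 -0.1  0.2  0.6 -0.8  0.9]
[566.58702911 121.07805104]
[629.12766026 103.3673352 ]
[504.04639796 138.78876688]
bar gf [ 65.68311715 132.64808131]
bar gf [-63.31604863 132.11318473]
flange [ 480.40766092 -126.37921074] [ -15.49333589 -126.57587131]
flange sc [ 484.50527354 -124.70299763] [ -12.00748443 -123.84659317]
```

```bash
sleep 0.1
```

```text
(no output)
```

View pics/ov_top.png

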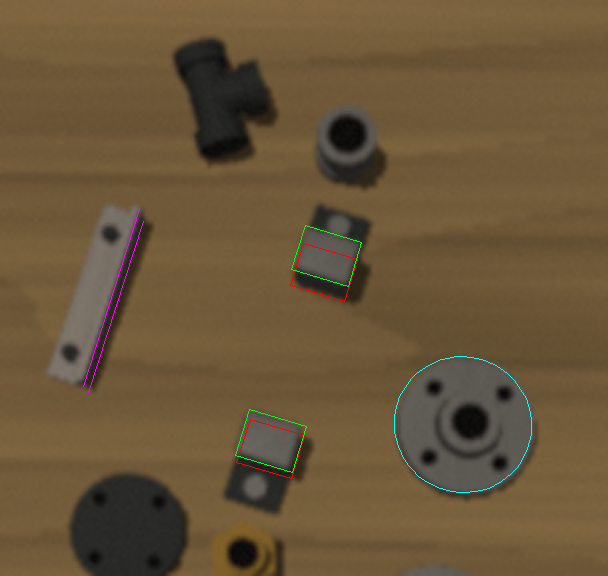

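View pics/ov_scene.png

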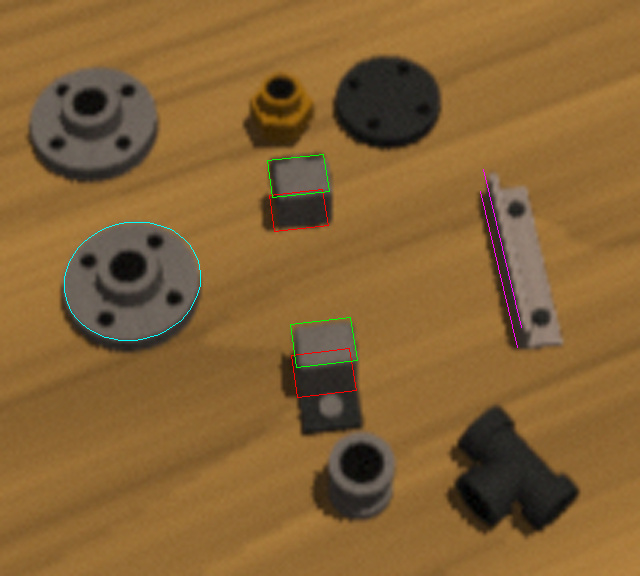

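```bash
cat > pl.py <<'E'
from h import *
import sys
from scipy.spatial.transform import Rotation as Ro
P=np.array([530.0,-8.2]);TH=np.radians(-15.8)
c,s=np.cos(TH),np.sin(TH);RG=np.array([[c,-s],[s,c]])
def g2w(g): return RG@np.array(g,float)+P
def w2g(w): return RG.T@(np.array(w[:2])-P)
def delta(gx,gy,z):
    st=arm.read_state(); R=Ro.from_quat(st["ee_rot"])
    t=np.array([*g2w((gx,gy)),z]); d=R.inv().apply(t-st["position"])
    ty=R.apply([0,1,0]); a=np.degrees(np.arctan2(ty[1],ty[0])); 
    print("clock",st["clock"],"pos",st["position"].round(1),"g",w2g(st["position"]).round(1),"F",st["contact_force"].round(1),"w",round(st["gripper_width"],1))
    print("target",t.round(1),"tool delta",d.round(1),"tool y yaw",round(a,2),"turn about tool z to align",round(((a-(-15.8-180)+90)%180)-90,2),"tilt",R.apply([0,0,1]).round(4))
if __name__=="__main__": delta(*map(float,sys.argv[1:]))
E
python3 pl.py -14 -205 230
```

```text
clock 0.4 pos [281.8 557.8 231.2] g [-393.  477.] F [-0.5 -0.2  0.4] w 85.7
target [ 460.7 -201.6  230. ] tool delta [502.2 597.1   1.3] tool y yaw -116.8 turn about tool z to align 79.0 tilt [-1.e-04 -3.e-04 -1.e+00]
```

Emit:
send_rows(
  translation=[
    [33.5,39.8,0],
    [33.5,39.8,0],
    [33.5,39.8,0],
    [33.5,39.8,0],
    [33.5,39.8,0],
  ],
  dr=[
    [0,0,0],
    [0,0,0],
    [0,0,0],
    [0,0,0],
    [0,0,0],
  ],
  grip=[44,44,44,44,44],
)

```text
clock: 1.02
position: [341.7, 303.1, 231.6]
ee_rot: [0.973, -0.232, 0.0, -0.0]
contact_force: [1.1, 0.5, -0.1]
gripper_width: 43.9
```

Emit:
send_rows(
  translation=[
    [33.5,39.8,0],
    [33.5,39.8,0],
    [33.5,39.8,0],
    [33.5,39.8,0],
    [33.5,39.8,0],
  ],
  dr=[
    [0,0,0],
    [0,0,0],
    [0,0,0],
    [0,0,0],
    [0,0,0],
  ],
  grip=[44,44,44,44,44],
)

```text
clock: 1.65
position: [401.5, 50.0, 231.8]
ee_rot: [0.973, -0.232, 0.001, -0.0]
contact_force: [0.7, 0.1, -0.1]
gripper_width: 44.1
```

Emit:
send_rows(
  translation=[
    [33.5,39.8,0],
    [33.5,39.8,0],
    [33.5,39.8,0],
    [33.5,39.8,0],
    [33.5,39.8,0],
  ],
  dr=[
    [0,0,0],
    [0,0,0],
    [0,0,0],
    [0,0,0],
    [0,0,0],
  ],
  grip=[44,44,44,44,44],
)

```text
clock: 2.28
position: [461.4, -203.4, 231.6]
ee_rot: [0.973, -0.232, 0.0, -0.0]
contact_force: [1.5, 0.6, 0.7]
gripper_width: 44.1
```

Emit:
send_rows(
  translation=[
    [0,0,0],
    [0,0,0],
    [0,0,0],
    [0,0,0],
    [0,0,0],
  ],
  dr=[
    [0,0,10],
    [0,0,10],
    [0,0,10],
    [0,0,10],
    [0,0,10],
  ],
  grip=[44,44,44,44,44],
)

```text
clock: 2.9
position: [461.1, -201.6, 231.4]
ee_rot: [0.782, -0.623, 0.0, -0.0]
contact_force: [0.5, 0.2, -0.3]
gripper_width: 43.8
```

Emit:
send_rows(
  translation=[
    [0,0,0],
    [0,0,0],
    [0,0,0],
    [0,0,0],
    [0,0,0],
  ],
  dr=[
    [0,0,10],
    [0,0,10],
    [0,0,9],
    [0,0,0],
    [0,0,0],
  ],
  grip=[44,44,44,44,44],
)

```text
clock: 3.52
position: [461.1, -201.6, 231.4]
ee_rot: [-0.604, 0.797, -0.0, 0.0]
contact_force: [-0.2, 0.1, 0.7]
gripper_width: 43.8
```

```bash
python3 pl.py -14 -205 60
```

```text
clock 3.525 pos [ 461.1 -201.6  231.4] g [ -13.6 -204.9] F [-0.2  0.1  0.7] w 43.8
target [ 460.7 -201.6   60. ] tool delta [  0.2   0.4 171.4] tool y yaw 164.32 turn about tool z to align 0.12 tilt [ 1.e-04 -0.e+00 -1.e+00]
```

Emit:
send_rows(
  translation=[
    [0,0,40],
    [0,0,40],
    [0,0,40],
    [0,0,40],
    [0,0,11],
  ],
  dr=[
    [0,0,0],
    [0,0,0],
    [0,0,0],
    [0,0,0],
    [0,0,0],
  ],
  grip=[44,44,44,44,44],
)

```text
clock: 4.15
position: [459.5, -201.4, 58.2]
ee_rot: [-0.604, 0.797, 0.002, -0.002]
contact_force: [0.5, -0.3, 1.2]
gripper_width: 44.0
```

Emit:
send_rows(
  translation=[
    [0,0,20],
    [0,0,20],
    [0,0,8],
    [0,0,4],
    [0,0,0],
  ],
  dr=[
    [0,0,0],
    [0,0,0],
    [0,0,0],
    [0,0,0],
    [0,0,0],
  ],
  grip=[44,44,44,44,44],
)

```text
clock: 4.78
position: [461.6, -201.7, 8.9]
ee_rot: [-0.603, 0.797, -0.0, 0.0]
contact_force: [0.7, 0.4, 0.6]
gripper_width: 43.9
```

```bash
python3 pl.py -14 -185 6
cat > look.py <<'E'
import sys
from h import *
t=sys.argv[1]
o=[]
for n,(a,b,c,d) in {"scene":(180,340,200,420),"top":(140,300,240,460)}.items():
    im=arm.get_image(n)[:,:,::-1][a:b,c:d]; o.append(cv2.resize(im,None,fx=3.4,fy=3.4,interpolation=cv2.INTER_CUBIC))
    cv2.imwrite(f"pics/{t}_{n}.png",o[-1])
    print(n,[(x["xyz"],x["confidence"]) for x in arm.place_of("flange",n)])
E
python3 look.py a
```

```text
clock 4.775 pos [ 461.6 -201.7    8.9] g [ -13.1 -204.8] F [0.7 0.4 0.6] w 43.9
target [ 466.2 -182.4    6. ] tool delta [-19.8   0.9   2.9] tool y yaw 164.22 turn about tool z to align 0.02 tilt [ 1.1e-03 -2.0e-04 -1.0e+00]
scene [([338.2, -105.5, 2.6], 0.97), ([207.3, -369.3, -4.1], 0.95), ([479.4, -123.6, -2.0], 0.94), ([286.8, -237.9, -1.1], 0.68)]
top [([284.9, -235.9, 1.8], 0.85), ([481.5, -123.7, 1.1], 0.64), ([204.5, -369.2, -2.2], 0.58)]
```

View pics/a_scene.png

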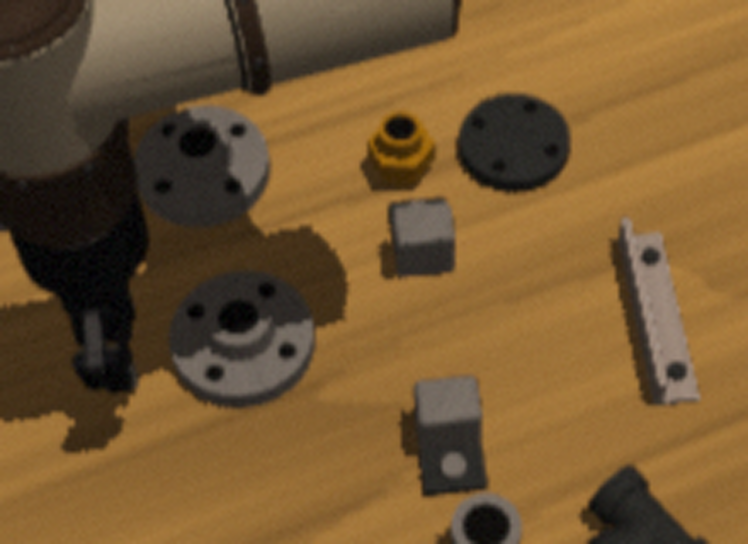

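View pics/a_top.png

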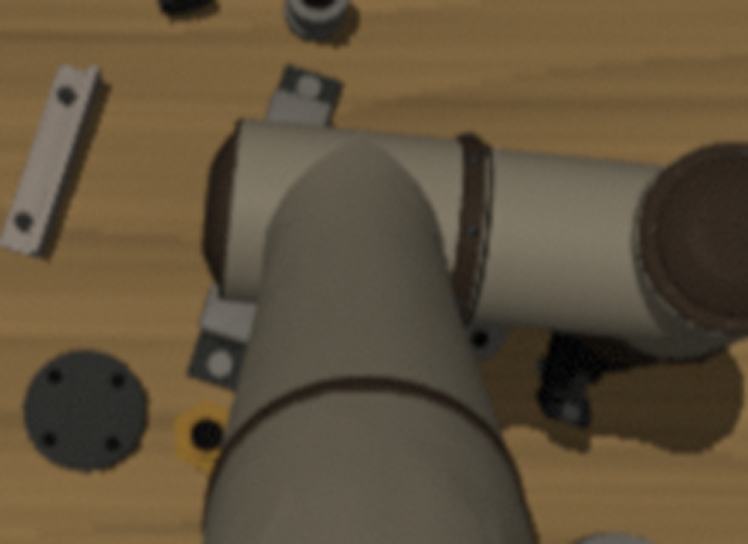

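Scene crop: the fingers (105,370) are just behind the flange (240,330), which hasn't moved. The top view is mostly hidden by the arm. Next I lower slightly and close in on the rim.

Emit:
send_rows(
  translation=[
    [0,0,2],
    [0,0.5,2],
    [-6,0.5,0],
    [-7,0,0],
    [-7,0,0],
  ],
  dr=[
    [0,0,0],
    [0,0,0],
    [0,0,0],
    [0,0,0],
    [0,0,0],
  ],
  grip=[44,44,44,44,44],
)

```text
clock: 5.6
position: [465.9, -181.5, 4.4]
ee_rot: [-0.603, 0.797, -0.0, 0.0]
contact_force: [0.9, 0.1, 0.7]
gripper_width: 43.9
```

Emit:
send_rows(
  translation=[
    [-2,0,0],
    [-2,0,0],
    [-2,0,0],
    [-2,0,0],
    [-2,0,0],
  ],
  dr=[
    [0,0,0],
    [0,0,0],
    [0,0,0],
    [0,0,0],
    [0,0,0],
  ],
  grip=[44,44,44,44,44],
)

```text
clock: 6.22
position: [468.1, -172.8, 4.3]
ee_rot: [-0.603, 0.798, -0.0, -0.0]
contact_force: [-0.5, -3.3, 0.1]
gripper_width: 44.1
```

```bash
python3 pl.py 0 -130 6; python3 look.py b
```

```text
clock 6.225 pos [ 468.1 -172.8    4.3] g [ -14.7 -175.2] F [-0.5 -3.3  0.1] w 44.1
target [ 494.6 -133.3    6. ] tool delta [-45.2 -14.7  -1.7] tool y yaw 164.18 turn about tool z to align -0.02 tilt [-4.e-04 -3.e-04 -1.e+00]
scene [([338.6, -104.8, -3.4], 0.96), ([205.8, -369.8, -3.1], 0.92), ([286.0, -237.8, 0.3], 0.81), ([481.1, -119.4, -0.7], 0.79)]
top [([285.4, -233.6, 4.8], 0.91), ([204.1, -374.5, -0.9], 0.77), ([405.7, 111.2, -1.4], 0.73), ([336.4, -100.5, 0.4], 0.7), ([482.8, -121.7, 0.1], 0.55), ([682.3, -42.5, 2.0], 0.25)]
```

View pics/b_scene.png

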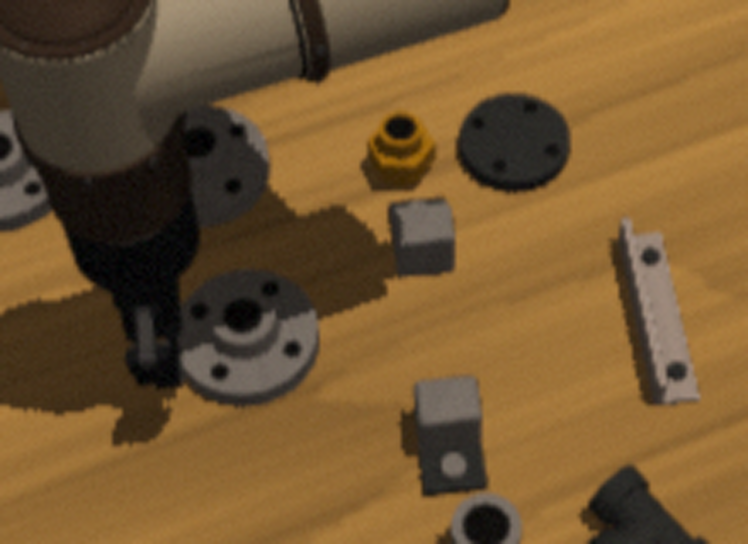

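The flange is in contact and cradled (about 3.3 N). Now I push diagonally onto the gauge's middle line.

Emit:
send_rows(
  translation=[
    [-2,-0.4,0],
    [-4,-1.3,0],
    [-4,-1.4,0],
    [-4,-1.4,0],
    [-4,-1.4,0],
  ],
  dr=[
    [0,0,0],
    [0,0,0],
    [0,0,0],
    [0,0,0],
    [0,0,0],
  ],
  grip=[44,44,44,44,44],
)

```text
clock: 7.05
position: [478.6, -156.4, 4.2]
ee_rot: [-0.603, 0.798, 0.0, -0.0]
contact_force: [-4.1, -3.5, 1.4]
gripper_width: 44.2
```

Emit:
send_rows(
  translation=[
    [-4,-1.4,0],
    [-4,-1.4,0],
    [-4,-1.4,0],
    [-4,-1.4,0],
    [-2,-0.6,0],
  ],
  dr=[
    [0,0,0],
    [0,0,0],
    [0,0,0],
    [0,0,0],
    [0,0,0],
  ],
  grip=[44,44,44,44,44],
)

```text
clock: 7.68
position: [490.0, -140.8, 4.3]
ee_rot: [-0.603, 0.798, -0.0, 0.0]
contact_force: [-2.1, -4.4, 1.0]
gripper_width: 44.3
```

```bash
python3 pl.py 0 -130 5; python3 look.py c
```

```text
clock 7.675 pos [ 490.  -140.8    4.3] g [  -2.3 -138.5] F [-2.1 -4.4  1. ] w 44.3
target [ 494.6 -133.3    5. ] tool delta [-8.5 -2.3 -0.7] tool y yaw 164.21 turn about tool z to align 0.01 tilt [ 2.e-04  0.e+00 -1.e+00]
scene [([286.1, -237.9, -2.8], 0.97), ([504.1, -89.0, -1.2], 0.61), ([204.6, -370.9, -7.6], 0.6)]
top [([506.6, -91.3, -0.2], 0.72), ([333.6, -100.6, -1.2], 0.68), ([286.1, -232.6, 5.1], 0.66), ([205.8, -373.9, 0.7], 0.64), ([498.5, 389.7, -3.9], 0.27), ([333.8, 395.4, -1.8], 0.16)]
```

View pics/c_scene.png

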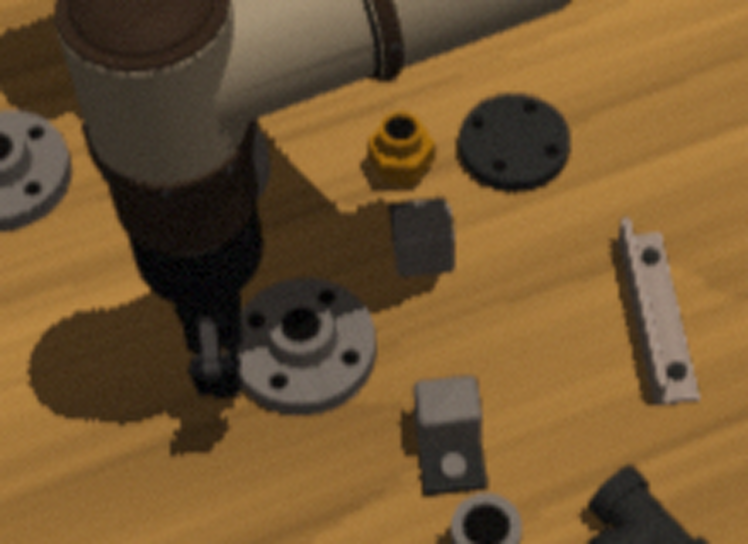

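```bash
cat > ov.py <<'E'
import sys
from pl import *
t,fx,fy=sys.argv[1],float(sys.argv[2]),float(sys.argv[3])
im=cv2.imread(f"pics/{t}_scene.png")
def Q(g,z): 
    u=w2px("scene",[*g2w(g),z]); return tuple(int(round(k)) for k in ((u-[200,180]+.5)*3.4-.5))
for z,col in((8,(0,0,255)),(45,(0,255,0))):
    for sg in(1,-1):
        cv2.polylines(im,[np.array([Q(k,z) for k in [(sg*50.5,-20),(sg*82.5,-20),(sg*82.5,20),(sg*50.5,20)]])],True,col,1)
for z in(0,28): cv2.line(im,Q((-65,135),z),Q((65,135),z),(255,0,255),1)
for z,r in((18,47.5),(0,47.5),(36,21)):
    cv2.polylines(im,[np.array([Q((fx+r*np.cos(a),fy+r*np.sin(a)),z) for a in np.linspace(0,6.28,90)])],True,(255,255,0),1)
cv2.imwrite(f"pics/{t}_ov.png",im)
E
python3 ov.py c -2 -85.5
```

```text
(no output)
```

View pics/c_ov.png

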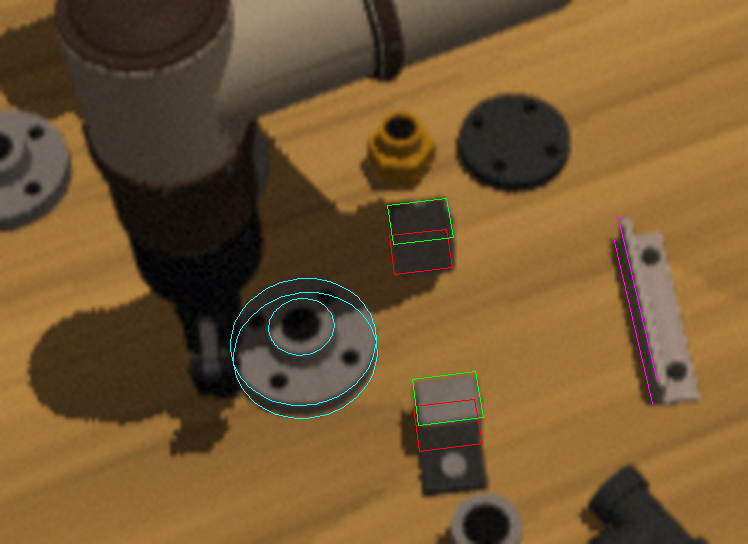

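Emit:
send_rows(
  translation=[
    [-3,-0.4,0],
    [-4,-0.7,0],
    [-4,-0.7,0],
    [-4,-0.6,0],
    [-4,0,0],
  ],
  dr=[
    [0,0,0],
    [0,0,0],
    [0,0,0],
    [0,0,0],
    [0,0,0],
  ],
  grip=[44,44,44,44,44],
)

```text
clock: 8.5
position: [497.7, -123.2, 4.4]
ee_rot: [-0.603, 0.798, -0.0, 0.0]
contact_force: [-1.2, -2.8, -0.3]
gripper_width: 44.1
```

Emit:
send_rows(
  translation=[
    [-4,0,0],
    [-4,0,0],
    [-4,0,0],
    [-4,0,0],
    [-4,0,0],
  ],
  dr=[
    [0,0,0],
    [0,0,0],
    [0,0,0],
    [0,0,0],
    [0,0,0],
  ],
  grip=[44,44,44,44,44],
)

```text
clock: 9.12
position: [502.7, -104.0, 4.3]
ee_rot: [-0.603, 0.798, 0.0, -0.0]
contact_force: [-1.3, -4.0, 0.3]
gripper_width: 43.4
```

```bash
python3 pl.py 0 -53 5; python3 look.py d;python3 ov.py d 0 -48
```

```text
clock 9.125 pos [ 502.7 -104.     4.3] g [ -0.2 -99.6] F [-1.3 -4.   0.3] w 43.4
target [515.6 -59.2   5. ] tool delta [-46.6  -0.2  -0.7] tool y yaw 164.2 turn about tool z to align -0.0 tilt [-1.e-04 -0.e+00 -1.e+00]
scene [([339.6, -103.8, -1.4], 0.82), ([285.8, -237.0, -3.2], 0.62), ([513.3, -51.3, 2.0], 0.6), ([205.9, -369.8, -4.9], 0.55)]
top [([516.6, -53.4, 0.2], 0.86), ([202.1, -373.0, -1.2], 0.64), ([336.0, -99.7, -1.0], 0.62), ([285.5, -232.0, 3.3], 0.57)]
```

View pics/d_ov.png

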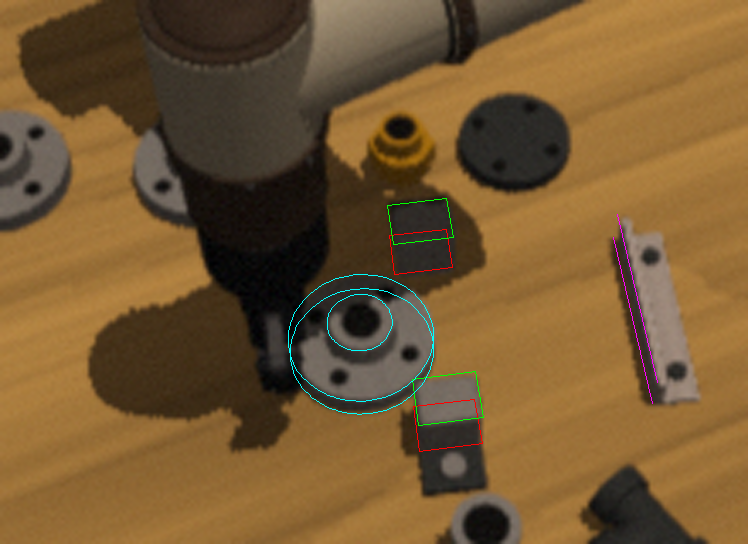

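Emit:
send_rows(
  translation=[
    [-3,0,0],
    [-3,0,0],
    [-3,0,0],
    [-3,0,0],
    [-3,0,0],
  ],
  dr=[
    [0,0,0],
    [0,0,0],
    [0,0,0],
    [0,0,0],
    [0,0,0],
  ],
  grip=[44,44,44,44,44],
)

```text
clock: 9.95
position: [506.8, -89.6, 4.3]
ee_rot: [-0.603, 0.798, 0.0, -0.0]
contact_force: [-0.6, -3.7, 1.4]
gripper_width: 44.0
```

Emit:
send_rows(
  translation=[
    [-3,0,0],
    [-3,0,0],
    [-3,0,0],
    [-3,0,0],
    [-3,0,0],
  ],
  dr=[
    [0,0,0],
    [0,0,0],
    [0,0,0],
    [0,0,0],
    [0,0,0],
  ],
  grip=[44,44,44,44,44],
)

```text
clock: 10.58
position: [510.9, -75.2, 4.3]
ee_rot: [-0.603, 0.798, 0.0, -0.0]
contact_force: [-1.2, -3.9, 0.9]
gripper_width: 44.1
```

```bash
python3 pl.py 0 -53 5; python3 look.py e;python3 ov.py e 0 -17
```

```text
clock 10.575 pos [510.9 -75.2   4.3] g [ -0.1 -69.7] F [-1.2 -3.9  0.9] w 44.1
target [515.6 -59.2   5. ] tool delta [-16.7  -0.1  -0.7] tool y yaw 164.2 turn about tool z to align -0.0 tilt [-0.  0. -1.]
scene [([526.4, -20.6, -1.3], 0.88), ([286.7, -238.3, -1.1], 0.77), ([205.1, -370.3, -5.4], 0.71), ([335.3, -105.2, -1.9], 0.57)]
top [([286.7, -235.1, 4.6], 0.88), ([205.9, -373.0, -1.7], 0.79), ([336.2, -103.0, -1.2], 0.72), ([526.8, -23.9, 0.5], 0.61)]
```

View pics/e_ov.png

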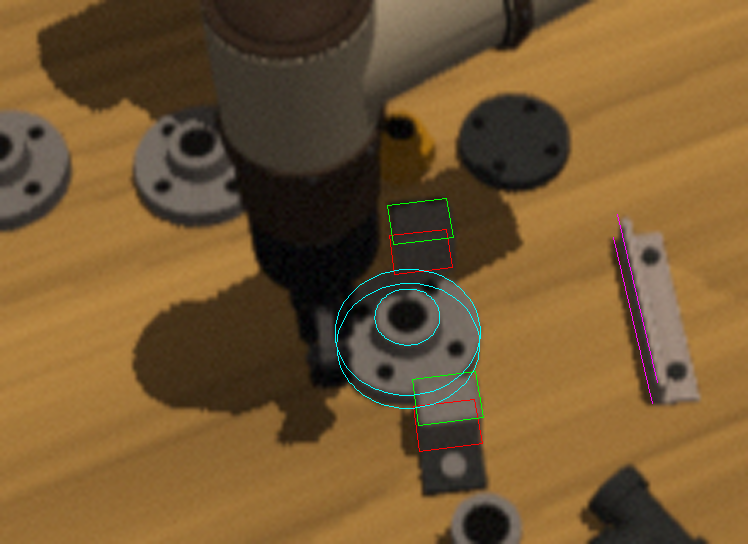

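It's entering the gap with only sliding friction (about 4 N). I keep going.

Emit:
send_rows(
  translation=[
    [-3,0,0],
    [-3,0,0],
    [-3,0,0],
    [-3,0,0],
    [-3,0,0],
  ],
  dr=[
    [0,0,0],
    [0,0,0],
    [0,0,0],
    [0,0,0],
    [0,0,0],
  ],
  grip=[44,44,44,44,44],
)

```text
clock: 11.4
position: [514.9, -60.8, 4.3]
ee_rot: [-0.603, 0.798, 0.0, -0.0]
contact_force: [-1.4, -3.7, 1.0]
gripper_width: 44.1
```

Emit:
send_rows(
  translation=[
    [-3,0,0],
    [-3,0,0],
    [-3,0,0],
    [-3,0,0],
    [-3,0,0],
  ],
  dr=[
    [0,0,0],
    [0,0,0],
    [0,0,0],
    [0,0,0],
    [0,0,0],
  ],
  grip=[44,44,44,44,44],
)

```text
clock: 12.02
position: [519.1, -46.3, 4.3]
ee_rot: [-0.603, 0.798, 0.0, -0.0]
contact_force: [-1.6, -4.1, 0.3]
gripper_width: 44.1
```

```bash
python3 pl.py 0 -53 5; python3 look.py f;python3 ov.py f 0 13
```

```text
clock 12.025 pos [519.1 -46.3   4.3] g [ -0.2 -39.6] F [-1.6 -4.1  0.3] w 44.1
target [515.6 -59.2   5. ] tool delta [13.4 -0.2 -0.7] tool y yaw 164.2 turn about tool z to align -0.0 tilt [-1.e-04  0.e+00 -1.e+00]
scene [([287.9, -237.1, -1.2], 0.77), ([530.5, 6.2, 0.3], 0.7), ([339.0, -105.5, -0.6], 0.61), ([205.3, -368.4, -5.1], 0.57)]
top [([337.2, -101.6, -1.3], 0.83), ([286.4, -233.6, 3.6], 0.82), ([535.1, 3.8, -1.2], 0.81), ([203.2, -370.4, 1.5], 0.68)]
```

View pics/f_ov.png

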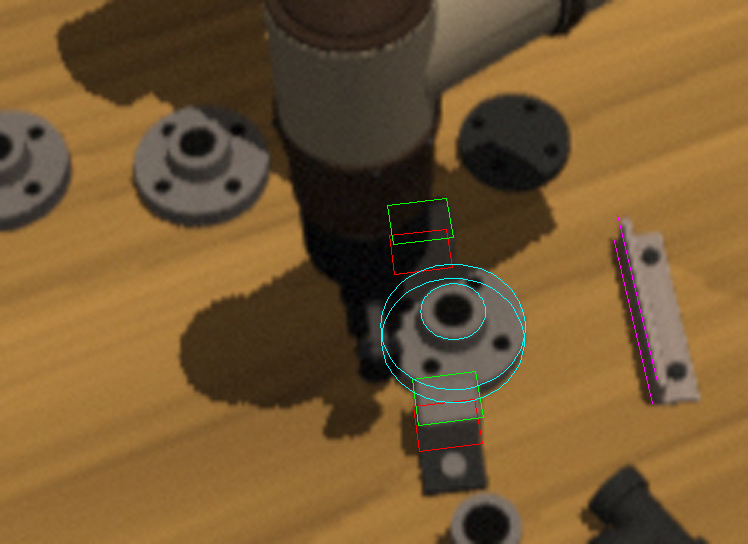

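The flange is between the jaws at about y = 13 mm with no side force. Next I push towards the bar.

Emit:
send_rows(
  translation=[
    [-4,0,0],
    [-4,0,0],
    [-4,0,0],
    [-4,0,0],
    [-4,0,0],
  ],
  dr=[
    [0,0,0],
    [0,0,0],
    [0,0,0],
    [0,0,0],
    [0,0,0],
  ],
  grip=[44,44,44,44,44],
)

```text
clock: 12.85
position: [524.5, -27.0, 4.3]
ee_rot: [-0.603, 0.798, 0.0, -0.0]
contact_force: [-0.8, -3.6, 0.6]
gripper_width: 44.1
```

Emit:
send_rows(
  translation=[
    [-4,0,0],
    [-4,0,0],
    [-4,0,0],
    [-4,0,0],
    [-4,0,0],
  ],
  dr=[
    [0,0,0],
    [0,0,0],
    [0,0,0],
    [0,0,0],
    [0,0,0],
  ],
  grip=[44,44,44,44,44],
)

```text
clock: 13.48
position: [529.9, -7.8, 4.3]
ee_rot: [-0.603, 0.798, 0.0, -0.0]
contact_force: [-1.3, -4.4, 1.0]
gripper_width: 44.2
```

Emit:
send_rows(
  translation=[
    [-4,0,0],
    [-4,0,0],
    [-4,0,0],
    [-4,0,0],
    [-4,0,0],
  ],
  dr=[
    [0,0,0],
    [0,0,0],
    [0,0,0],
    [0,0,0],
    [0,0,0],
  ],
  grip=[44,44,44,44,44],
)

```text
clock: 14.1
position: [535.4, 11.5, 4.3]
ee_rot: [-0.603, 0.798, 0.0, -0.0]
contact_force: [-0.9, -4.1, 0.7]
gripper_width: 44.5
```

```bash
python3 pl.py 0 34.5 5; python3 look.py g;python3 ov.py g 0 73
```

```text
clock 14.1 pos [535.4  11.5   4.3] g [-0.1 20.4] F [-0.9 -4.1  0.7] w 44.5
target [539.4  25.    5. ] tool delta [-14.1  -0.1  -0.7] tool y yaw 164.19 turn about tool z to align -0.01 tilt [-0. -0. -1.]
scene [([546.2, 66.5, -1.6], 0.95), ([285.1, -234.7, -2.8], 0.95), ([204.0, -372.2, -2.6], 0.87), ([336.6, -104.8, 0.0], 0.64)]
top [([287.9, -233.2, 0.8], 0.74), ([551.6, 66.2, 0.7], 0.72), ([334.9, -102.1, 1.8], 0.71), ([204.9, -371.1, 1.1], 0.62)]
```

View pics/g_ov.png

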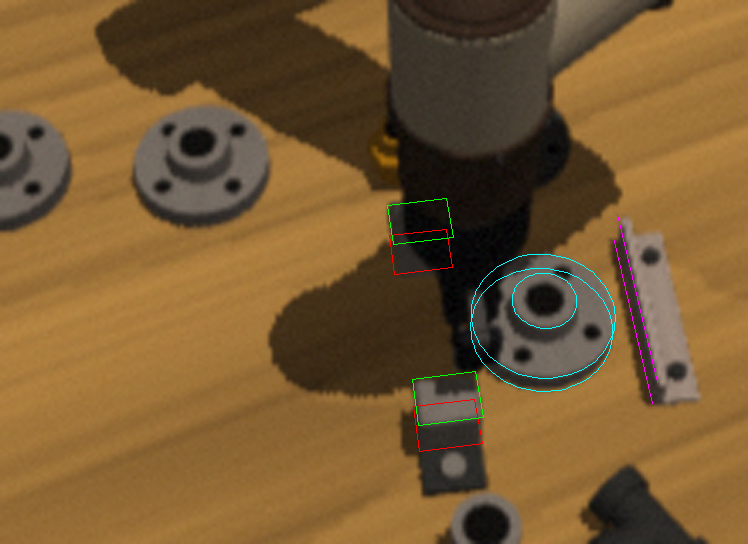

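Past the jaws, about 14 mm short of the bar. I creep in until the force rises.

Emit:
send_rows(
  translation=[
    [-2,0,0],
    [-2,0,0],
    [-2,0,0],
    [-2,0,0],
    [-2,0,0],
  ],
  dr=[
    [0,0,0],
    [0,0,0],
    [0,0,0],
    [0,0,0],
    [0,0,0],
  ],
  grip=[44,44,44,44,44],
)

```text
clock: 14.92
position: [538.1, 20.9, 4.3]
ee_rot: [-0.603, 0.798, 0.0, -0.0]
contact_force: [-0.3, -3.7, 0.6]
gripper_width: 44.2
```

Emit:
send_rows(
  translation=[
    [-0.6,0,0],
    [-0.6,0,0],
    [-0.6,0,0],
    [-0.6,0,0],
    [-0.6,0,0],
  ],
  dr=[
    [0,0,0],
    [0,0,0],
    [0,0,0],
    [0,0,0],
    [0,0,0],
  ],
  grip=[44,44,44,44,44],
)

```text
clock: 15.55
position: [538.9, 23.7, 4.3]
ee_rot: [-0.603, 0.798, 0.0, -0.0]
contact_force: [-0.8, -4.6, 1.5]
gripper_width: 43.9
```

Emit:
send_rows(
  translation=[
    [-0.4,0,0],
    [-0.4,0,0],
    [-0.4,0,0],
    [-0.4,0,0],
    [-0.4,0,0],
  ],
  dr=[
    [0,0,0],
    [0,0,0],
    [0,0,0],
    [0,0,0],
    [0,0,0],
  ],
  grip=[44,44,44,44,44],
)

```text
clock: 16.18
position: [539.5, 25.7, 4.3]
ee_rot: [-0.603, 0.798, -0.0, -0.0]
contact_force: [-0.7, -3.4, 0.4]
gripper_width: 44.0
```

Emit:
send_rows(
  translation=[
    [-0.3,0,0],
    [-0.3,0,0],
    [-0.3,0,0],
    [-0.3,0,0],
    [-0.3,0,0],
  ],
  dr=[
    [0,0,0],
    [0,0,0],
    [0,0,0],
    [0,0,0],
    [0,0,0],
  ],
  grip=[44,44,44,44,44],
)

```text
clock: 16.8
position: [539.6, 26.6, 4.3]
ee_rot: [-0.603, 0.798, -0.0, -0.0]
contact_force: [-0.2, -7.9, 0.5]
gripper_width: 43.6
```

```bash
python3 pl.py 0 34.5 5; python3 look.py k;python3 ov.py k 0 87.5
```

```text
clock 16.8 pos [539.6  26.6   4.3] g [-0.2 36.1] F [-0.2 -7.9  0.5] w 43.6
target [539.4  25.    5. ] tool delta [ 1.6 -0.2 -0.7] tool y yaw 164.19 turn about tool z to align -0.01 tilt [-7.e-04 -6.e-04 -1.e+00]
scene [([283.5, -235.5, -3.3], 0.89), ([553.6, 80.0, -0.2], 0.81), ([338.6, -106.2, -1.5], 0.77), ([204.1, -369.5, -6.7], 0.75)]
top [([205.1, -371.0, -0.2], 0.94), ([554.1, 76.3, -2.1], 0.93)]
```

View pics/k_scene.png

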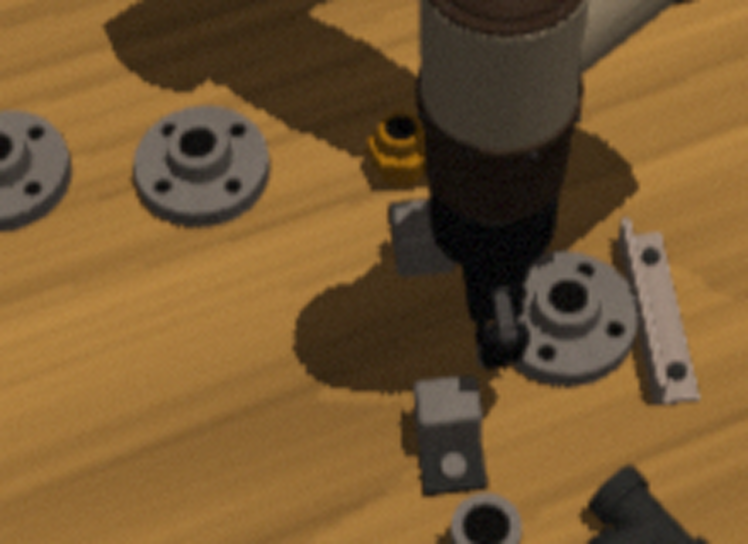

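Emit:
send_rows(
  translation=[
    [-0.3,0,0],
    [-0.3,0,0],
    [-0.2,0,0],
    [0,0,0],
    [0,0,0],
  ],
  dr=[
    [0,0,0],
    [0,0,0],
    [0,0,0],
    [0,0,0],
    [0,0,0],
  ],
  grip=[44,44,44,44,44],
)

```text
clock: 17.62
position: [539.6, 26.7, 4.3]
ee_rot: [-0.603, 0.798, -0.0, -0.001]
contact_force: [-0.8, -8.0, 1.0]
gripper_width: 44.0
```

TCP advance has stopped at about 8 N, so the flange is seated. I back off and lift clear.

Emit:
send_rows(
  translation=[
    [2,0,0],
    [4,0,0],
    [6,0,0],
    [8,0,0],
    [8,0,0],
  ],
  dr=[
    [0,0,0],
    [0,0,0],
    [0,0,0],
    [0,0,0],
    [0,0,0],
  ],
  grip=[44,44,44,44,44],
)

```text
clock: 18.25
position: [532.4, 0.5, 4.3]
ee_rot: [-0.603, 0.798, -0.0, 0.0]
contact_force: [-0.5, 0.8, 0.3]
gripper_width: 44.1
```

Emit:
send_rows(
  translation=[
    [0,0,-10],
    [0,0,-30],
    [0,0,-40],
    [0,0,-40],
    [0,0,-40],
  ],
  dr=[
    [0,0,0],
    [0,0,0],
    [0,0,0],
    [0,0,0],
    [0,0,0],
  ],
  grip=[44,44,44,44,44],
)

```text
clock: 18.88
position: [532.4, 0.9, 166.5]
ee_rot: [-0.603, 0.798, -0.0, 0.001]
contact_force: [1.3, 0.4, -0.8]
gripper_width: 44.0
```

Emit:
send_rows(
  translation=[
    [40,0,-20],
    [50,0,0],
    [50,0,0],
    [50,0,0],
    [0,0,0],
  ],
  dr=[
    [0,0,0],
    [0,0,0],
    [0,0,0],
    [0,0,0],
    [0,0,0],
  ],
  grip=[44,44,44,44,44],
)

```text
clock: 19.5
position: [479.6, -184.3, 185.0]
ee_rot: [-0.601, 0.799, -0.0, 0.0]
contact_force: [-0.0, -0.4, -0.5]
gripper_width: 43.9
```

```bash
python3 pl.py 0 34.5 5; python3 look.py m;python3 ov.py m 0 87.5
```

```text
clock 19.5 pos [ 479.6 -184.3  185. ] g [  -0.5 -183.1] F [-0.  -0.4 -0.5] w 43.9
target [539.4  25.    5. ] tool delta [-217.6    0.6  180. ] tool y yaw 163.94 turn about tool z to align -0.26 tilt [ 8.e-04 -2.e-04 -1.e+00]
scene [([281.1, -237.3, -2.6], 0.96), ([552.6, 79.8, -2.1], 0.87), ([205.6, -366.2, -5.2], 0.68), ([338.8, -103.8, -1.6], 0.61)]
top [([285.6, -234.3, 3.9], 0.87), ([556.1, 77.9, -4.0], 0.72), ([206.7, -373.0, -1.7], 0.7)]
```

View pics/m_ov.png

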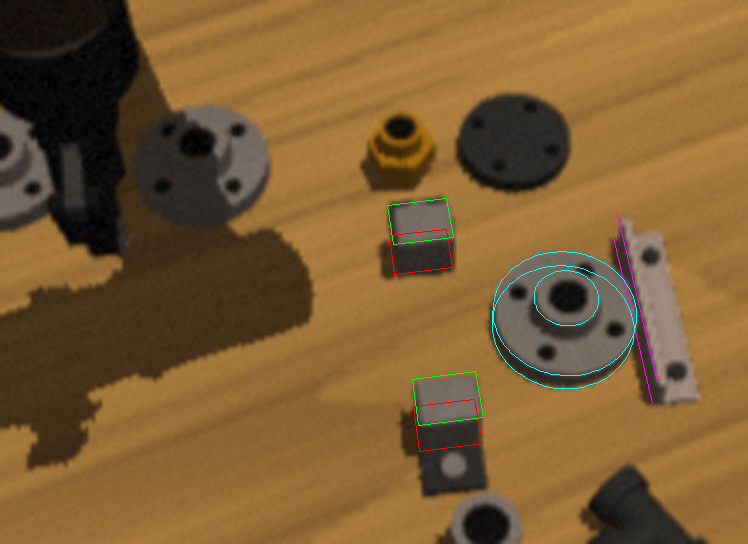

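View pics/m_top.png

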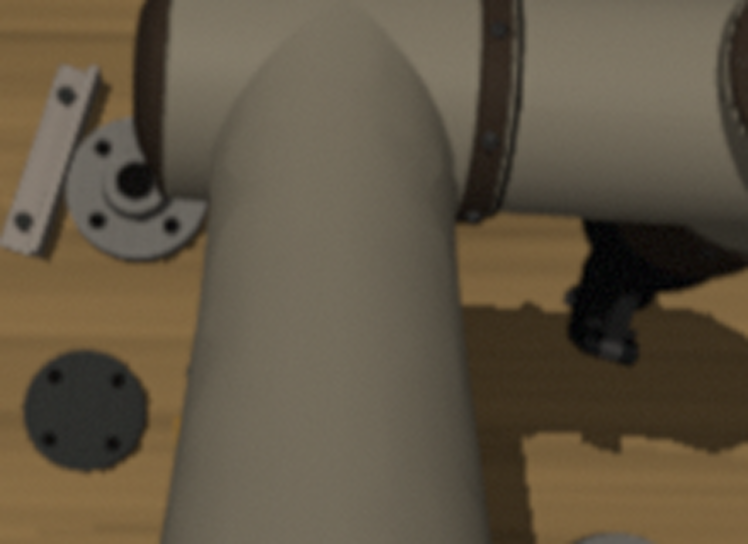

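In both views the flange lies flat with its rim touching the bar (scene crop (637,315), top crop (68,185)). The union, blank and the look-alike beside them haven't moved.

```bash
python3 -c "
from bench import arm
print(arm.job_done())"
```

```text
the job is handed in; nothing more can be done
None
```

I pushed the flange farthest from the base (about 498 mm away) by its rim, using two fingertips held 44 mm apart. It went flat through the jaws to the stop bar, then I backed the arm off and handed the job in at about 19.5 s of the 53 s.

**Forces:** Pushing took about 4 N the whole way, with no sign of the flange rubbing a jaw. At the bar the force rose to about 8 N and the fingers stopped advancing.

**Final position:** Both camera views show the rim against the bar. The scene view fits a flange centre near x ≈ 0, y ≈ 87.5 mm in the gauge frame. The networks' positions, put into that frame, are x ≈ -2, y ≈ 91 mm (scene) and x ≈ 2, y ≈ 90 mm (top), each good to about 4 mm.

**Disagreement:** Contact came 1–2 mm later than my gauge fit predicted, and the two cameras differ by 2–3 mm. Both are about what the calibration allows.

**Other items:** The union, blank, socket and the visible part of the tee showed no movement in the scene picture. I did not check the spanner and carton again; the arm passed over that side only at the start, at about 230 mm height. The hub was never within reach of the fingers.

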